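# Put the marker away in the tall pen tube

### The job

Put the thick marker away: lift it out of the drilled wooden block, where it stands upright next to the thin pencil, and drop it upright into the taller of the two round wooden tubes so that it goes all the way down and stands on the tube's bottom. Leave the pencil standing in the block.

Things in the scene. Friction and masses are not known exactly. Their poses are not given: they have to be found in the camera images.
- marker_mid (a point): centre of the thick round marker, 135 mm long, 17 mm thick, about 20 g, long black cap up, white and black barrel down. It stands upright (lean up to 5 degrees) in a loose 20 mm hole, 42 mm deep, of a fixed wooden block 120x50x50 mm; lower end 8 mm, upper end 143 mm above the table. It must rise 42 mm to leave the hole. The pencil stands 70 mm away in the same block. y axis: along the marker, up
- pencil_mid (a point): centre of the thin green pencil, 117 mm long, 7 mm thick, standing upright and loose in the other hole of the wooden block, its upper end about 125 mm above the table; it stays there. y axis: along the pencil, up
- tube_tall: the taller round wooden tube, fixed to the table, open at the top, closed below: 85 mm high, 56 mm across outside (foot 60 mm), bore 40 mm across, inner floor 8 mm above the table, so 77 mm deep. Origin: centre of its underside; z axis: up the bore. A marker standing in it sticks out about 58 mm above the rim and leans on the rim
- tube_short: the shorter round wooden tube, the same in diameter and bore but only 50 mm high, fixed to the table, open at the top; not to be used. Origin: centre of its underside; z axis up
There are look-alikes about, which are no part of the job. What is shaped like the part that bears marker_mid but purple is not meant.

How it is judged:
At the end, for the whole second after the job is handed in: The marker stands released and at rest on the bottom of the taller tube: its centre below 84 mm over the table (75 mm when fully down), within 20 mm of the tube's axis, leaning under 25 degrees. The pencil is within 30 mm of where it stood, leaning under 20 degrees (horizontal distance between marker_mid and tube_tall below 0.02 m and z of marker_mid in the frame of tube_tall below 0.084 m and angle between the y axis of marker_mid and the z axis of tube_tall, either way round below 0.45 rad and linear speed of marker below 0.03 m/s and distance of pencil_mid from where it was at the start of the episode below 0.03 m and angle between pencil_mid's own y axis and vertical below 0.35 rad); the robot touches nothing.
It fails at once if the pencil is pulled out of the block or knocked about (moved by more than 50 mm) (distance of pencil_mid from where it was at the start of the episode above 0.05 m).
It also fails if it takes over 48 s, if anything falls off the work surface, if the arm or the gripper's body presses on something with over 40 N, if the wrist force passes 120 N, or if a joint passes its speed limit or range.

### The arm

A 7-joint arm with a two-finger parallel gripper is mounted at the origin on the work surface; the furniture and walls round the work are solid. World frame = base frame: x ahead of the robot, y to its left, z up, the work surface at z = 0. Lengths are in m, angles in rad, forces in N, time in s.
With the tool pointing down it reaches from about 0.35 to 0.9 m from the base axis. Payload 8.1 kg.
Tool frame: the origin (TCP) lies midway between the tips of the shut fingers; the grasp point (between the pads) lies 19 mm behind it; z points along the fingers, y is the line along which they close (so a half turn about z gives the same grasp; the last joint's range is limited). The gripper opens to 92 mm and grips with 3 to 60 N. Pads are 19 mm wide; open, the fingers measure 130 mm over their backs; the gripper's body (75 mm by 190 mm) begins 47 mm behind the grasp point.
Start: joints at [-1.412, 0.434, 0.025, 1.573, -0.012, 1.134, -0.075], TCP at [0.162, 0.604, 0.227] pointing down, gripper open.
Joint ranges: [-2.62, 2.62], [-0.44, 2.09], [-1.27, 1.32], [0.08, 2.57], [-1.32, 4.46], [0.12, 2], [-2.74, 2.74]. Speed limits (rad/s): [2.22, 2.22, 3.01, 3.01, 3.14, 3.14, 3.14].

### API

Orientations are given as a rotation vector (axis times angle).
In Python, from cell import arm gives the robot as it stands.
- The arm moves only by the tool send_rows, never from a script. Its argument "increments" is a list of rows, each a list of 3 entries, a list of its own where there are three numbers: the finger opening in cm, from 0 to 9.18, then the shift along the tool's x, y, z in cm, then the turn, a rotation vector about the tool's x, y, z in rad. A call has 1 to 5 rows; each row shifts and turns the commanded pose from where the row before left it, along the tool's axes as they then stand; what a row does not reach is not made up. A row lasts 1/10 s, in which the tool goes at most 50 mm and 8.59 degrees, less where a joint would pass 70% of its speed; a pose out of reach is approached as far as the arm can. A call is refused whole if a number of a shift passes 5 or a number of a turn 0.15, either way. A call with a gripper value outside its range is refused whole. The fingers move at their own pace and stop on an object; "force" is the grip in N (left out, the last holds). Time passes only in rows, so rows that do not move let the fingers close. It gives the time, the measured TCP pose, the force, the opening and the grip force at its end, in the units of the state.
- arm.observe(): the state, without advancing time (a new reading comes with each control period).
- arm.get_image(name): name is "scene" or "top" or "wrist"; returns the picture (480x640x3 uint8, red, green, blue); there is no depth.
- arm.camera_params(name): a dict with "camera_matrix" (3x3 intrinsics, pixels), "k1" (the pictures are not rectified: a ray, as slopes to the right and down, at radius r is drawn at 1 + k1 r^2 times it, then the intrinsics apply), "R" (3x3) and "t" (3): a world point X has camera coordinates R X + t. Camera axes: x right, y down, z forward; pixel columns grow to the right and rows downward; lengths in m; the calibration is good to about 2 mm. A picture is of the moment at which its call begins: read the wrist's pose just before it. camera_params takes no time and is no camera call; for the wrist camera it gives the pose at the moment of the call.
- arm.sign_off(): hands the job in; it is judged then, once.
The state is a dict: "clock": time; "joints": joint angles; "dq": joint speeds; "joint_efforts": joint torques, N m; "position": TCP position; "ee_rot": TCP orientation; "force": force on the tool from outside, world axes, zero at the start; "ft_torque": the same for the moment, N m; "width": opening from 0.0 (shut) to 1.0 (fully open); "gripper_force": force on a finger pad.
Only numpy, scipy, OpenCV 4.12 (cv2) and the standard library are available. Lean on these libraries where they do the work, as an engineer would, in place of code of your own. Each camera call takes 0.05 s, during which the arm holds its last target. There are 200 camera calls.

## Working session

There is one attempt and no reset: what is moved stays moved. The work goes in short steps, Python scripts to look and compute and a tool call to move; the robot and the scene stay as the last step left them, time stands still between calls to the robot, and variables do not carry over. Pictures are saved under pics/ and viewed, at most 10 in all, crops included, and the job is handed in when it is done.

Besides the shell and the picture viewer there is one more tool, called after "Emit:" as name(argument=value, ...), one argument or row to a line, values as JSON. send_rows: Moves the arm, as the interface text tells. Its arguments: {"type":"object","properties":{"increments":{"type":"array"},"force":{"type":"number"}},"required":["increments"]}

```bash
mkdir -p pics; cat > h.py <<'E'
from cell import arm
import cv2, numpy as np
from scipy.spatial.transform import Rotation as Rn
def snap(n,f):
    p=arm.camera_params(n); im=arm.get_image(n); cv2.imwrite(f,cv2.cvtColor(im,cv2.COLOR_RGB2BGR)); return p,im
def ray(p,u,v):
    K=np.array(p["camera_matrix"],float);k=p["k1"];R=np.array(p["R"]);t=np.array(p["t"])
    n=cv2.undistortPoints(np.array([[[u,v]]],float),K,np.array([k,0,0,0,0.]))[0,0]
    return -R.T@t, R.T@np.array([n[0],n[1],1])
def atz(p,u,v,z):
    c,d=ray(p,u,v); return c+d*(z-c[2])/d[2]
def proj(p,X):
    K=np.array(p["camera_matrix"],float)
    return cv2.projectPoints(np.array(X,float).reshape(-1,1,3),cv2.Rodrigues(np.array(p["R"],float))[0],np.array(p["t"],float),K,np.array([p["k1"],0,0,0,0.]))[0][:,0]
def tri(rays):
    A=0;b=0
    for c,d in rays:
        d=d/np.linalg.norm(d);M=np.eye(3)-np.outer(d,d);A=A+M;b=b+M@c
    return np.linalg.solve(A,b)
E
python3 - <<'E'
from h import *
for n in("scene","top"): p,_=snap(n,f"pics/{n}0.png"); print(n,p)
s=arm.observe(); print(s)
print(Rn.from_rotvec(s["ee_rot"]).as_matrix())
E
```

```text
scene {'camera_matrix': array([[453.70095621,   0.        , 324.99821634],
       [  0.        , 453.70095621, 238.43485181],
       [  0.        ,   0.        ,   1.        ]]), 'k1': -0.03050249041885307, 'R': array([[ 0.73416898, -0.67892763,  0.00729305],
       [-0.43303491, -0.4764882 , -0.76514036],
       [ 0.52294998,  0.55858417, -0.64382221]]), 't': array([-0.38857905,  0.26316236,  0.77077771])}
top {'camera_matrix': array([[549.89209779,   0.        , 312.61135161],
       [  0.        , 549.89209779, 241.83831207],
       [  0.        ,   0.        ,   1.        ]]), 'k1': -0.08444723539614496, 'R': array([[ 0.02558198, -0.9996589 ,  0.00525872],
       [-0.99574233, -0.02594706, -0.08845316],
       [ 0.08855943, -0.00297352, -0.99606646]]), 't': array([-0.04864166,  0.52296387,  1.30331853])}
{'clock': 0.1, 'joints': array([-1.41162344,  0.43515059,  0.02496932,  1.57399316, -0.01161714,
        1.13400866, -0.07512293]), 'dq': array([-0.00139912, -0.00013954, -0.0002598 , -0.00145732, -0.00105997,
        0.0011768 , -0.00135031]), 'joint_efforts': array([ 3.91089125e-03, -6.69126248e+01,  9.88272429e-01, -3.15147686e+01,
       -6.05600886e-02,  3.74614948e-02,  3.76307685e-05]), 'position': array([0.16167075, 0.60325507, 0.22603009]), 'ee_rot': array([-4.10158020e-01, -3.11462804e+00,  2.21907131e-03]), 'force': array([-0.59286699,  0.10782476,  0.28919353]), 'ft_torque': array([ 0.04148877, -0.00715447,  0.01882947]), 'gripper_force': 0.0, 'width': 0.9997524620878849}
[[-9.65907957e-01  2.58885599e-01 -2.57357487e-04]
 [ 2.58885703e-01  9.65906961e-01 -1.39104353e-03]
 [-1.11537748e-04 -1.41024618e-03 -9.99998999e-01]]
```

View pics/scene0.png

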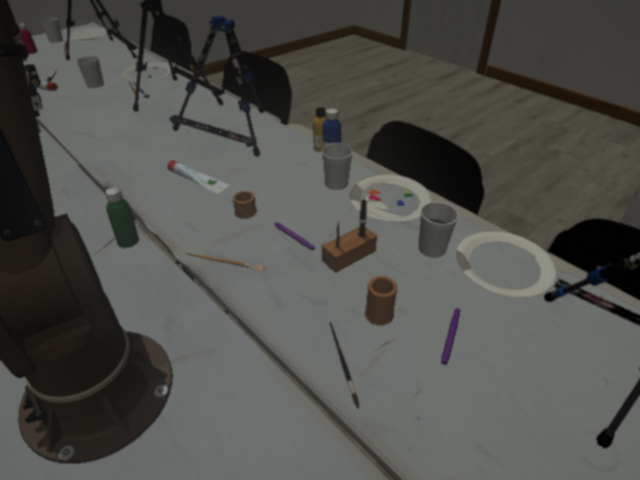

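View pics/top0.png

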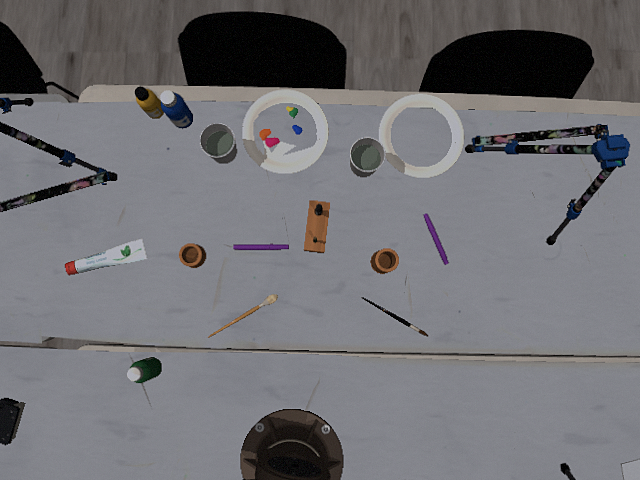

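The scene view shows the block at (349,248). It holds a thick black marker at (363,217) and a thin pencil at (338,237); in the top view these are at (319,208) and (317,238).

- **Tubes:** the right one, at scene (381,300) and top (385,260), looks taller than the left one, at scene (244,204) and top (192,255).
- **Look-alikes:** purple markers lie at scene (295,236) and (452,335). They aren't meant, because the one wanted is black and white and stands in the block.

I'll confirm this in one enlarged crop.

```bash
python3 - <<'E'
from h import *
a=cv2.imread("pics/scene0.png");b=cv2.imread("pics/top0.png")
r=lambda i,x,y,w,h,f:cv2.resize(i[y:y+h,x:x+w],None,fx=f,fy=f,interpolation=cv2.INTER_CUBIC)
A=r(a,310,190,100,140,4) # 400x560
B=r(b,295,190,100,60,4)  #400x240
C=r(b,350,235,100,40,4) #400x160
D=r(b,160,235,100,40,4)
cv2.imwrite("pics/c.png",np.hstack([A,np.vstack([B,C,D])]))
E
```

```text
(no output)
```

View pics/c.png

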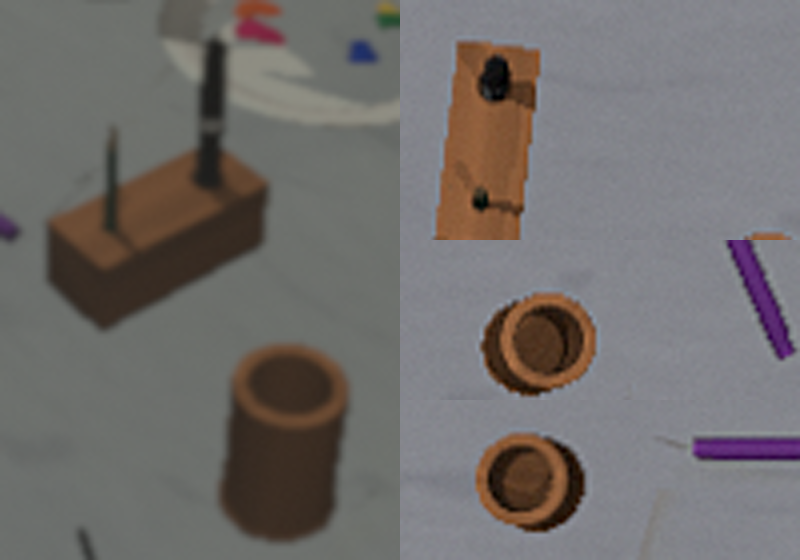

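The crop confirms it. The thick black marker has its top at scene (363.5,200) and top view (319,205.5), and enters the block at scene (362,236). The tall tube's rim centre is at scene (382.5,286) and top view (386.7,260).

```bash
python3 - <<'E'
from h import *
S=arm.camera_params("scene");T=arm.camera_params("top")
for n,s,t,z in[("mk top",(363.5,200.5),(319.2,205.5),.143),("mk base",(361.7,235.5),(317.5,213),.05),("pen top",(338,222.5),(315,238),.125),("pen base",(337.5,247),(315,241),.05),("rim",(382.5,286.2),(386.7,260),.085),("short",(244,197),(190.5,255.2),.05)]:
    print(n,tri([ray(S,*s),ray(T,*t)]).round(4),atz(S,*s,z).round(4),atz(T,*t,z).round(4))
W=arm.camera_params("wrist");s=arm.observe()
print("cam in tool",Rn.from_rotvec(s["ee_rot"]).as_matrix().T@(-W["R"].T@W["t"]-s["position"]), (Rn.from_rotvec(s["ee_rot"]).as_matrix().T@W["R"].T).round(3),W["camera_matrix"][0])
print(np.degrees(np.arctan2(*(atz(T,319.2,205.5,.143)-atz(T,315,238,.125))[1::-1])))
E
```

```text
mk top [ 0.5947 -0.0476  0.1423] [ 0.5943 -0.0485  0.143 ] [ 0.5943 -0.0472  0.143 ]
mk base [ 0.5937 -0.0472  0.0457] [ 0.5925 -0.0526  0.05  ] [ 0.5907 -0.0449  0.05  ]
pen top [ 0.5256 -0.0409  0.1153] [ 0.5179 -0.0503  0.125 ] [ 0.5237 -0.0399  0.125 ]
pen base [ 0.5252 -0.0417  0.0481] [ 0.525  -0.0442  0.05  ] [ 0.5238 -0.0406  0.05  ]
rim [ 0.4822 -0.2076  0.0826] [ 0.4814 -0.2098  0.085 ] [ 0.4811 -0.2063  0.085 ]
short [0.4839 0.2524 0.0483] [0.4839 0.2492 0.05  ] [0.4824 0.253  0.05  ]
cam in tool [ 6.47598059e-02 -1.14100022e-04 -1.57962365e-01] [[-0.001 -0.969 -0.246]
 [ 1.    -0.001  0.001]
 [-0.001 -0.246  0.969]] [331.42158962   0.         318.81325625]
-5.9268596296003135
```

Emit:
send_rows(
  increments=[
    [9,[0,0,0],[0,0,-0.15]],
    [9,[-3,-3.6,0],[0,0,0]],
    [9,[-3,-3.6,0],[0,0,0]],
    [9,[-3,-3.6,0],[0,0,0]],
    [9,[-3,-3.6,0],[0,0,0]],
  ],
  force=15,
)

```text
clock: 0.6
position: [0.2656, 0.4453, 0.2264]
ee_rot: [-0.175, -3.137, 0.001]
force: [1.2, 0.9, -0.6]
width: 0.983
gripper_force: 0.0
```

Emit:
send_rows(
  increments=[
    [9,[-3,-3.6,0],[0,0,0]],
    [9,[-3,-3.6,0],[0,0,0]],
    [9,[-3,-3.6,0],[0,0,0]],
    [9,[-3,-3.6,0],[0,0,0]],
    [9,[-3,-3.6,0],[0,0,0]],
  ],
)

```text
clock: 1.1
position: [0.3945, 0.2497, 0.2267]
ee_rot: [-0.176, -3.137, -0.0]
force: [1.0, 1.0, -0.4]
width: 0.98
gripper_force: 0.0
```

Emit:
send_rows(
  increments=[
    [9,[-3,-3.6,0],[0,0,0]],
    [9,[-3,-3.6,0],[0,0,0]],
    [9,[-3,-3.6,0],[0,0,0]],
    [9,[-3,-3.6,0],[0,0,0]],
    [9,[0,0,0],[0,0,0]],
  ],
)

```text
clock: 1.6
position: [0.4998, 0.0883, 0.2268]
ee_rot: [0.19, 3.134, -0.004]
force: [-1.1, 0.0, -0.7]
width: 0.981
gripper_force: 0.0
```

```bash
cat > st.py <<'E'
from h import *
import sys
s=arm.observe(); R=Rn.from_rotvec(s["ee_rot"]).as_matrix()
print(s["clock"],s["position"].round(4),s["width"],s["gripper_force"],s["force"].round(1)); print(R.round(3))
if len(sys.argv)>1:
    g=np.array([float(x) for x in sys.argv[1:4]]); print("to go cm (tool):",(R.T@(g-s["position"])*100).round(2))
E
python3 st.py 0.5935 -0.047 0.22
```

```text
1.6 [0.4998 0.0883 0.2268] 0.9809775547773074 0.0 [-1.1  0.  -0.7]
[[-0.993  0.121  0.002]
 [ 0.121  0.993 -0.003]
 [-0.002 -0.003 -1.   ]]
to go cm (tool): [-10.93 -12.3    0.73]
```

Emit:
send_rows(
  increments=[
    [9,[-3,-3.2,0],[0,0,0]],
    [9,[-3,-3.2,0],[0,0,0]],
    [9,[-3,-3.2,0],[0,0,0]],
    [9,[-1.9,-2.6,0],[0,0,0]],
    [9,[0,0,0],[0,0,0]],
  ],
)

```text
clock: 2.1
position: [0.5929, -0.0434, 0.2263]
ee_rot: [0.185, 3.136, -0.005]
force: [-0.3, 0.1, -0.1]
width: 0.981
gripper_force: 0.0
```

```bash
python3 st.py 0.5935 -0.047 0.22; python3 - <<'E'
from h import *
p,_=snap("wrist","pics/w1.png")
print(proj(p,[[.5935,-.047,.143],[.5935,-.047,.05],[.524,-.041,.125]]))
E
```

```text
2.1 [ 0.5929 -0.0434  0.2263] 0.9814484006493847 0.0 [-0.3  0.1 -0.1]
[[-0.993  0.118  0.   ]
 [ 0.118  0.993 -0.003]
 [-0.    -0.003 -1.   ]]
to go cm (tool): [-0.1  -0.35  0.63]
[[314.58783117 247.22668796]
 [315.88683471 223.33230809]
 [311.59490749 151.75628342]]
```

View pics/w1.png

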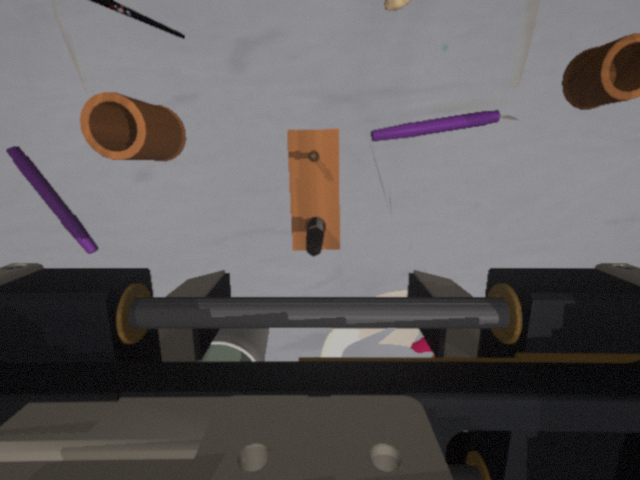

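The wrist view shows the marker's top at (314,251) and its base at (316,220), with the pencil at (313,156). That agrees with the predictions to within a few pixels. I'll descend.

Emit:
send_rows(
  increments=[
    [9,[-0.1,-0.3,3.5],[0,0,0]],
    [9,[0,0,3.5],[0,0,0]],
    [9,[0,0,3.0],[0,0,0]],
    [9,[0,0,2.6],[0,0,0]],
    [9,[0,0,0],[0,0,0]],
  ],
)

```text
clock: 2.65
position: [0.5893, -0.0392, 0.0974]
ee_rot: [-0.172, -3.13, -0.001]
force: [-0.2, -0.7, 0.6]
width: 0.978
gripper_force: 0.0
```

Emit:
send_rows(
  increments=[
    [5,[0,0,0],[0,0,0]],
    [1,[0,0,0],[0,0,0]],
    [1,[0,0,0],[0,0,0]],
    [1,[0,0,0],[0,0,0]],
    [1,[0,0,0],[0,0,0]],
  ],
  force=15,
)

```text
clock: 3.15
position: [0.5928, -0.0414, 0.1014]
ee_rot: [0.176, 3.136, 0.0]
force: [-0.4, 0.3, 0.4]
width: 0.593
gripper_force: 0.0
```

Emit:
send_rows(
  increments=[
    [1,[0,0,0],[0,0,0]],
    [1,[0,0,0],[0,0,0]],
    [1,[0,0,0],[0,0,0]],
  ],
)

```text
clock: 3.45
position: [0.5924, -0.0414, 0.1007]
ee_rot: [-0.176, -3.137, -0.0]
force: [0.3, -1.5, 1.4]
width: 0.333
gripper_force: 0.0
```

TCP y sits about 5 mm off the marker, so I'll recentre before the fingers close.

Emit:
send_rows(
  increments=[
    [3,[0,-0.5,0],[0,0,0]],
    [3,[0,0,0],[0,0,0]],
  ],
)

```text
clock: 3.65
position: [0.5917, -0.0475, 0.1007]
ee_rot: [-0.177, -3.137, 0.001]
force: [0.5, 0.1, 0.6]
width: 0.326
gripper_force: 0.0
```

Emit:
send_rows(
  increments=[
    [0.8,[0,0,0],[0,0,0]],
    [0.8,[0,0,0],[0,0,0]],
    [0.8,[0,0,0],[0,0,0]],
    [0.8,[0,0,0],[0,0,0]],
    [0.8,[0,0,0],[0,0,0]],
  ],
)

```text
clock: 4.15
position: [0.5919, -0.0463, 0.1007]
ee_rot: [-0.175, -3.137, -0.0]
force: [0.0, -0.3, 0.4]
width: 0.165
gripper_force: 15.0
```

```bash
python3 st.py 0.5935 -0.047 0.10
```

```text
4.15 [ 0.5919 -0.0463  0.1007] 0.164669099131248 15.002747002981778 [ 0.  -0.3  0.4]
[[-0.994  0.112 -0.   ]
 [ 0.112  0.994  0.   ]
 [ 0.     0.    -1.   ]]
to go cm (tool): [-0.17 -0.05  0.07]
```

Emit:
send_rows(
  increments=[
    [0.8,[0,0,-1],[0,0,0]],
    [0.8,[0,0,-2],[0,0,0]],
    [0.8,[0,0,-2],[0,0,0]],
    [0.8,[0,0,-2],[0,0,0]],
    [0.8,[0,0,-2],[0,0,0]],
  ],
  force=20,
)

```text
clock: 4.65
position: [0.5919, -0.0464, 0.1924]
ee_rot: [0.176, 3.136, 0.0]
force: [1.1, 0.5, -0.2]
width: 0.167
gripper_force: 20.0
```

Emit:
send_rows(
  increments=[
    [0.8,[0,0,-2],[0,0,0]],
    [0.8,[0,0,-1.5],[0,0,0]],
    [0.8,[0,0,0],[0,0,0]],
    [0.8,[0,0,0],[0,0,0]],
  ],
)

```text
clock: 5.05
position: [0.5919, -0.0463, 0.2259]
ee_rot: [0.176, 3.136, 0.0]
force: [0.6, -0.1, -1.0]
width: 0.164
gripper_force: 20.0
```

```bash
python3 st.py 0.4813 -0.207 0.225;python3 - <<'E'
from h import *
snap("scene","pics/s2.png"); snap("top","pics/t2.png")
a=cv2.imread("pics/s2.png");b=cv2.imread("pics/t2.png")
cv2.imwrite("pics/c2.png",np.hstack([cv2.resize(a[100:340,280:440],None,fx=2.5,fy=2.5),cv2.resize(b[160:320,270:430],None,fx=2.5,fy=3.75)]))
E
```

```text
5.05 [ 0.5919 -0.0463  0.2259] 0.16391617501314404 20.00197176450456 [ 0.6 -0.1 -1. ]
[[-0.994  0.112  0.001]
 [ 0.112  0.994  0.   ]
 [-0.001  0.    -1.   ]]
to go cm (tool): [  9.19 -17.2    0.08]
```

View pics/c2.png

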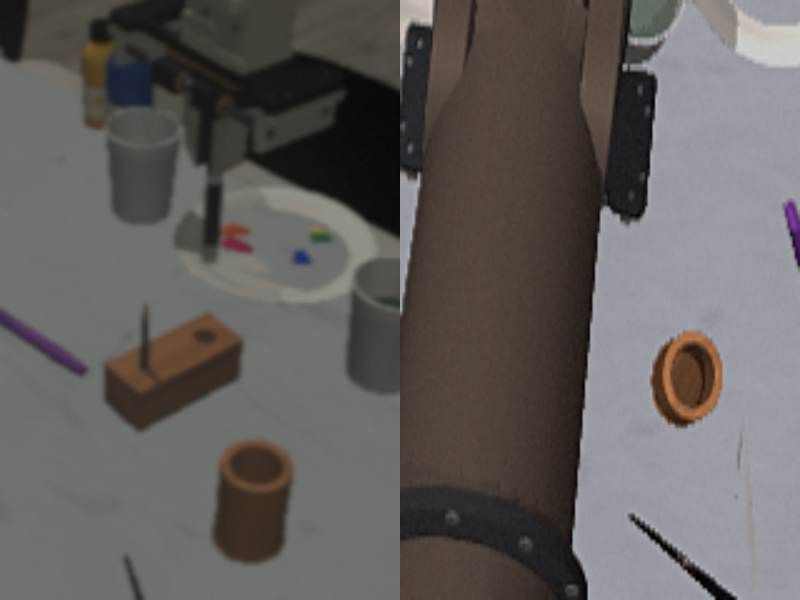

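The marker is lifted clear and hangs upright, with its lower end at crop (210,262), which is scene (364,205). The pencil is still standing in the block, so I'll carry on to the tube.

Emit:
send_rows(
  increments=[
    [0.8,[1.8,-3.4,0],[0,0,0]],
    [0.8,[1.8,-3.4,0],[0,0,0]],
    [0.8,[1.8,-3.4,0],[0,0,0]],
    [0.8,[1.8,-3.4,0],[0,0,0]],
    [0.8,[1.8,-3.4,0],[0,0,0]],
  ],
)

```text
clock: 5.65
position: [0.4819, -0.2062, 0.2249]
ee_rot: [-0.176, -3.135, -0.0]
force: [-0.1, -0.2, -0.2]
width: 0.162
gripper_force: 20.0
```

Emit:
send_rows(
  increments=[
    [0.8,[0,0,0],[0,0,0]],
    [0.8,[0,0,0],[0,0,0]],
    [0.8,[0,0,0],[0,0,0]],
    [0.8,[0,0,0],[0,0,0]],
  ],
)

```text
clock: 6.05
position: [0.4841, -0.204, 0.2253]
ee_rot: [-0.172, -3.136, -0.001]
force: [-0.5, -1.1, 0.0]
width: 0.161
gripper_force: 20.0
```

```bash
python3 st.py 0.4813 -0.207 0.225;python3 - <<'E'
from h import *
p,_=snap("scene","pics/s3.png")
print(proj(p,[[.4813,-.207,.133],[.4813,-.207,.085]]))
print(atz(p,364,205,.133))
a=cv2.imread("pics/s3.png")
cv2.imwrite("pics/c3.png",cv2.resize(a[190:340,320:460],None,fx=4,fy=4))
E
```

```text
6.05 [ 0.4841 -0.204   0.2253] 0.16089582627895255 20.001985645612876 [-0.5 -1.1  0. ]
[[-0.994  0.11  -0.001]
 [ 0.11   0.994  0.   ]
 [ 0.001  0.    -1.   ]]
to go cm (tool): [ 0.24 -0.33  0.03]
[[383.68044901 266.93111594]
 [381.35651356 285.43208164]]
[ 0.59379095 -0.05129729  0.133     ]
```

View pics/c3.png

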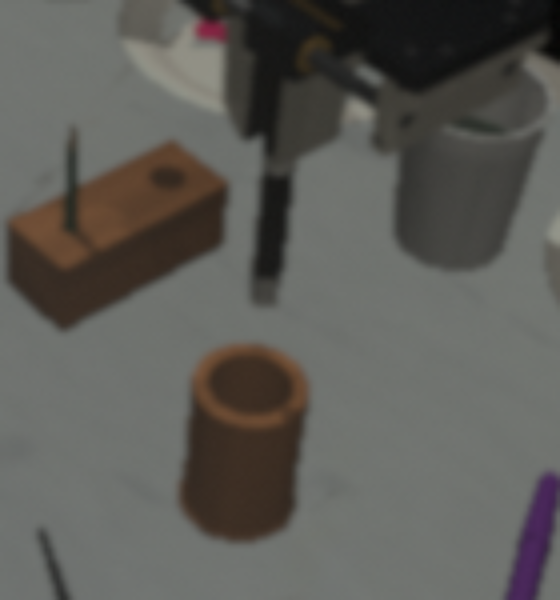

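The marker's lower end is at scene (386,265), and the point above the bore is at (384,267), so it's about 4 mm off. I'll correct that and lower it.

Emit:
send_rows(
  increments=[
    [0.8,[0.2,-0.3,1],[0,0,0]],
    [0.8,[0,0,2],[0,0,0]],
    [0.8,[0,0,2],[0,0,0]],
    [0.8,[0,0,1],[0,0,0]],
    [0.8,[0,0,0],[0,0,0]],
  ],
)

```text
clock: 6.6
position: [0.4802, -0.2076, 0.1641]
ee_rot: [-0.175, -3.134, -0.001]
force: [0.9, 0.9, -0.2]
width: 0.165
gripper_force: 20.0
```

Emit:
send_rows(
  increments=[
    [0.8,[0,0,1.5],[0,0,0]],
    [0.8,[0,0,1.5],[0,0,0]],
    [0.8,[0,0,1.5],[0,0,0]],
    [0.8,[0,0,1.2],[0,0,0]],
    [0.8,[0,0,0],[0,0,0]],
  ],
)

```text
clock: 7.1
position: [0.4806, -0.2078, 0.1079]
ee_rot: [-0.175, -3.135, -0.001]
force: [-0.4, -0.2, -0.9]
width: 0.164
gripper_force: 20.0
```

```bash
python3 st.py 0.4813 -0.207 0.104
```

```text
7.1 [ 0.4806 -0.2078  0.1079] 0.1636648421459123 20.002009366071434 [-0.4 -0.2 -0.9]
[[-0.994  0.112 -0.002]
 [ 0.112  0.994  0.   ]
 [ 0.002  0.    -1.   ]]
to go cm (tool): [-0.06  0.08  0.38]
```

Emit:
send_rows(
  increments=[
    [0.8,[0,0,0.3],[0,0,0]],
    [0.8,[0,0,0],[0,0,0]],
    [3,[0,0,0],[0,0,0]],
    [9.1,[0,0,0],[0,0,0]],
    [9.1,[0,0,0],[0,0,0]],
  ],
)

```text
clock: 7.6
position: [0.4814, -0.2081, 0.1061]
ee_rot: [0.176, 3.136, -0.0]
force: [-0.6, 0.1, 0.7]
width: 0.373
gripper_force: 0.0
```

Emit:
send_rows(
  increments=[
    [9.1,[0,0,0],[0,0,0]],
    [9.1,[0,0,0],[0,0,0]],
    [9.1,[0,0,0],[0,0,0]],
    [9.1,[0,0,0],[0,0,0]],
    [9.1,[0,0,0],[0,0,0]],
  ],
)

```text
clock: 8.1
position: [0.4812, -0.208, 0.1057]
ee_rot: [0.176, 3.137, 0.0]
force: [-0.5, 0.1, 0.1]
width: 0.808
gripper_force: 0.0
```

Emit:
send_rows(
  increments=[
    [9.1,[0,0,-1],[0,0,0]],
    [9.1,[0,0,-2],[0,0,0]],
    [9.1,[0,0,-3],[0,0,0]],
    [9.1,[0,0,-4],[0,0,0]],
    [9.1,[0,0,-4],[0,0,0]],
  ],
)

```text
clock: 8.6
position: [0.4806, -0.2081, 0.2477]
ee_rot: [-0.176, -3.136, 0.0]
force: [1.8, -1.0, -0.0]
width: 0.991
gripper_force: 0.0
```

```bash
python3 st.py 0.4813 -0.207 0.104;python3 - <<'E'
from h import *
p,_=snap("scene","pics/s4.png")
print(proj(p,[[.4813,-.207,.143],[.4813,-.207,.085]]))
a=cv2.imread("pics/s4.png")
cv2.imwrite("pics/c4.png",cv2.resize(a[190:340,320:460],None,fx=4,fy=4))
E
```

```text
8.6 [ 0.4806 -0.2081  0.2477] 0.9907220665685135 0.0 [ 1.8 -1.  -0. ]
[[-0.994  0.112 -0.   ]
 [ 0.112  0.994 -0.   ]
 [ 0.    -0.    -1.   ]]
to go cm (tool): [-0.06  0.12 14.37]
[[384.18608303 262.89894077]
 [381.35651356 285.43208164]]
```

View pics/c4.png

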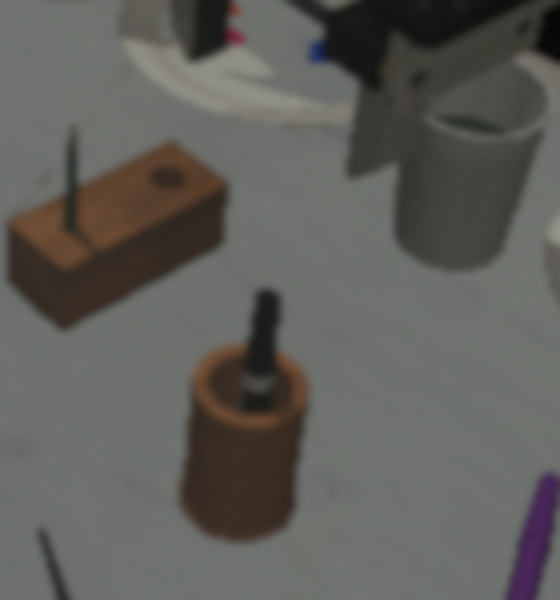

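The marker stands in the tall tube with its top at scene (386,263), where (384,263) was expected, so it's fully down. The pencil is undisturbed. I'll let everything settle and hand in.

Emit:
send_rows(
  increments=[
    [9.1,[0,0,0],[0,0,0]],
    [9.1,[0,0,0],[0,0,0]],
    [9.1,[0,0,0],[0,0,0]],
    [9.1,[0,0,0],[0,0,0]],
    [9.1,[0,0,0],[0,0,0]],
  ],
)

```text
clock: 9.15
position: [0.4807, -0.2079, 0.2449]
ee_rot: [-0.176, -3.135, -0.0]
force: [-0.6, -0.1, 0.1]
width: 0.989
gripper_force: 0.0
```

```bash
python3 -c "
from cell import arm
print(arm.sign_off())"
```

```text
the job is handed in; nothing more can be done
None
```

The marker is standing on the bottom of the taller tube, released, and the pencil is still upright in the block; I handed the job in at about 9 s, but the sign-off gave no verdict.

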